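# Hold a bracket in the corner stop of the inspection stage

### The job

Pick up the longer of the two aluminium brackets (the one whose upright web runs lengthwise near one end), slide it flat on the white inspection stage, long flat nose first, under the black bar light, and press it into the corner so that it lies flush against both dark steel fences at once. Finish while still gripping it and pressing it against both fences; do not let go. Leave everything else on the bench where it is.

Things in the scene. Friction and masses are not known exactly. Their poses are not given: they have to be found in the camera images.
- bracket_web (a point): Centre of the upright web of the longer aluminium bracket: grasp here. The web is 32 long (x), 12 thick (y) and stands on the base plate from 12 to 66 above the underside; this point is 39 above the underside, midway across the width. x points along the bracket from the web to its nose (nose end 95 ahead, rear end 20 behind), z up. Lies flat on the bench left or right of the stage.
- bracket: The same longer bracket, plain smooth aluminium (slides easily on stage and fences, friction about 0.25), about 0.26 kg, weight centred some 25 ahead of the web. Base plate 115 (x) x 64 (y) x 12 thick. Origin at the centre of the plate's underside: 37.5 ahead of the web centre and 39 below it; axes as for the web.
- bracket_corner (a point): Front left corner of the same bracket's underside: its nose end, +y side (95 ahead of the web centre, 32 to its +y side, 39 below it). This corner goes into the corner of the fences.
- stage: Fixed white inspection stage, a plate 220 (x) x 200 (y) x 12 thick on the bench; origin at the centre of its underside, so its top face is 12 above. Its x points away from the robot (turned up to about 14 degrees), y to the left. It does not move.
- corner (a point): The inner corner of the two fences, at the level of the stage's top face, 85 in x and 70 in y from the stage's centre; axes as the stage's. The free stage area lies on its -x, -y side. When seated, bracket_corner is here and the bracket's x is the stage's x.
- far_fence: Fixed rigid dark steel fence along the far side of the stage, 14 thick, 16 high above the stage, its inner face looks to the stage's -x and passes through the point corner; runs from 14 beyond the corner on the +y side to 150 from it on the -y side. Same origin and axes as the stage.
- side_fence: Fixed rigid dark steel fence along the stage's +y (left) side, 14 thick, 16 high above the stage, its inner face looks to the stage's -y and passes through the point corner; runs from the far fence 135 back towards the robot. Same origin and axes as the stage.
- bar_light: Fixed black bar that bridges the stage parallel to the far fence, its faces 30 and 55 in front of that fence's inner face, underside 26 and top 44 above the stage's top face. The free gap below it runs from the side fence's inner face 115 towards -y, up to its post. The bracket's plate fits beneath, the web stays in front. Same origin and axes as the stage.
- short_bracket_mid (a point): Bystander, leave alone: the shorter aluminium bracket, base 70 x 64 x 12, web 12 (x) x 40 (y) standing crosswise in its middle to 42 high. Starts on the other side of the stage from the longer one. Point at half height (21).
- vial_mid (a point): Bystander, leave alone: small amber vial, 26 diameter, 45 high, standing on the stage near its -y edge, outside the post of the bar light. Point at its middle.
- reel_mid (a point): Bystander, leave alone: green plastic reel, 70 diameter, 32 high. Point at its middle.
- dish_mid (a point): Bystander, leave alone: steel dish, 76 diameter, 26 high. Point at its middle.
- chip_box_mid (a point): Bystander, leave alone: black component box with compartments, 90 x 65 x 22. Point at its middle.
- solvent_mid (a point): Bystander, leave alone: white bottle, 54 diameter, 130 high. Point at its middle.
- tweezers_mid (a point): Bystander, leave alone: steel tweezers lying flat, about 130 long. Point at the middle.
Things that resemble listed ones, but are neither listed nor needed, are in the scene too. Leave any turquoise look-alike of the bracket alone.

How it is judged:
By the outcome, as a careful person would: the job done as asked, in the order asked, and still so for the second after the job is handed in, while the arm keeps its last pose, push and grip.
It also fails if it takes over 51 s, if anything falls off the work surface, if the arm or the gripper's body presses on something with over 40 N, if the wrist force passes 120 N, or if a joint passes its speed limit or range.

### The arm

A 6-joint arm with a two-finger parallel gripper is mounted at the origin on the work surface. World frame = base frame: x ahead of the robot, y to its left, z up, the work surface at z = 0. Lengths are in m, angles in degrees, forces in N, time in s.
With the tool pointing down it reaches from about 0.4 to 0.925 m from the base axis. Payload 3.4 kg.
Tool frame: the origin (TCP) lies between the finger pads; the fingertips stand 19 mm ahead of it and the grasp point (between the pads) is the TCP; z points along the fingers, y is the direction in which the jaws open and shut (so a half turn about z gives the same grasp; the last joint's range is limited). The gripper opens to 85 mm and grips with 20 to 120 N. Pads are 22 mm wide; open, the fingers measure 114 mm over their backs; the gripper's body (76 mm by 85 mm) begins 54 mm behind the grasp point. The pads swing forward as they close: fully open they stand 13 mm farther back than shut.
Start: joints at [67.924, 17.578, 86.31, -0, 76.112, -4.211], TCP at [0.176, 0.547, 0.25] pointing down, gripper open.
Joint ranges: [-179.03, 179.03], [-60, 130.46], [8.19, 133.38], [-81.62, 261.62], [5.75, 156.47], [-153.77, 153.77]. Speed limits (degrees/s): [147.25, 147.25, 180, 180, 180, 180].

### API

Orientations are given as a 3x3 rotation matrix whose columns are the frame's x, y, z axes.
In Python, from plant import ctrl gives the robot as it stands.
- The arm moves only by the tool jog_arm, never from a script. Its argument "commands" is text: rows parted by semicolons, each of 7 numbers parted by spaces: the shift along the tool's x, y, z in cm, then the turn, a rotation vector about the tool's x, y, z in rad, then the gripper's target within -1 to 1 (fully open at 1, half-way at 0, shut at -1). A call has 1 to 20 rows; each row shifts and turns the commanded pose from where the row before left it, along the tool's axes as they then stand; what a row does not reach is not made up. A row lasts 1/12 s, in which the tool goes at most 41.7 mm and 7.16 degrees, less where a joint would pass 70% of its speed; a pose out of reach is approached as far as the arm can. A call is refused whole if a number of a shift passes 4.17 or a number of a turn 0.125, either way. A call with a gripper value outside its range is refused whole. The fingers move at their own pace and stop on an object; "squeeze" is the grip in N (left out, the last holds). Time passes only in rows, so rows that do not move let the fingers close. It gives the time, the measured TCP pose, the force and the opening at its end, in the units of the state.
- ctrl.state(): the state, without advancing time (a new reading comes with each control period).
- ctrl.camera(name): name is "side" or "top" or "wrist"; returns a dict with "color" (480x640x3 uint8, red, green, blue), "fx", "fy", "cx", "cy" (pixels), "world_to_cam" (4x4, takes a point from world to camera coordinates). Camera axes: x right, y up, looking along -z (the intrinsics and any distortion apply to the point x, -y, -z); pixel columns grow to the right and rows downward; lengths in m; the calibration is good to about 2 mm. A picture is of the moment at which its call begins. There is no depth.
- ctrl.hand_in(): hands the job in, once; it reports no verdict.
Trained networks look in a picture, given as the dict that the camera call returned (one of the last four; its "shot" number tells which), for a name from the list of things; names that differ only in an ending like _2 or _b are one class to them, and where a whole thing is asked for, a point or a joint stands for the part that bears it (a point fixed in the world has none). Each returns a list of dicts, best first, with "conf" (0 to 1); they miss things now and then, are a little off and sometimes report something else, mostly with a low value. They report only what shows in the picture. A call takes as long as a camera call. They do not tell look-alikes from the thing itself.
- ctrl.outline_of(picture, name): "pixels" (480x640 bool, what is visible of it) and "bbox" ([left, top, right, bottom] in pixels, round what is visible of it).
The state is a dict: "time": time; "joint_positions": joint angles; "qvel": joint speeds; "joint_torque": joint torques, N m; "eef_pos": TCP position; "eef_rot": TCP orientation; "wrist_force": force on the tool from outside, world axes, zero at the start; "ft_torque": the same for the moment, N m; "gripper_width": finger opening in m.
Only numpy, scipy, OpenCV 4.12 (cv2) and the standard library are available. Lean on these libraries where they do the work, as an engineer would, in place of code of your own. Each camera call takes 0.05 s, during which the arm holds its last target. There are 200 camera calls.

## Working session

There is one attempt and no reset: what is moved stays moved. The work goes in short steps, Python scripts to look and compute and a tool call to move; the robot and the scene stay as the last step left them, time stands still between calls to the robot, and variables do not carry over. Pictures are saved under pics/ and viewed, about 8 in all and at most 12, crops included, and the job is handed in when it is done.

Besides the shell and the picture viewer there is one more tool, called after "Request:" by a JSON object that holds its "method" and its "body". jog_arm: Moves the arm, as the interface text tells. Its arguments: {"type":"object","properties":{"commands":{"type":"string"},"squeeze":{"type":"number"}},"required":["commands"]}

```bash
mkdir -p pics
cat > h.py <<'E'
import numpy as np, cv2
from plant import ctrl
def ray(c,u,v):
    T=np.array(c["world_to_cam"]);R=T[:3,:3];o=-R.T@T[:3,3]
    d=R.T@np.array([(u-c["cx"])/c["fx"],-(v-c["cy"])/c["fy"],-1]);return o,d
def onz(c,u,v,z):
    o,d=ray(c,u,v);return o+d*(z-o[2])/d[2]
def proj(c,P):
    T=np.array(c["world_to_cam"]);p=T[:3,:3]@np.asarray(P,float)+T[:3,3]
    return np.array([c["cx"]+c["fx"]*p[0]/-p[2],c["cy"]+c["fy"]*p[1]/p[2]])
def save(c,n): cv2.imwrite("pics/"+n,cv2.cvtColor(c["color"],cv2.COLOR_RGB2BGR))
E
python3 - <<'E'
from h import *
for n in ("top","side"):
    c=ctrl.camera(n); save(c,n+"1.png")
    print(n,{k:c[k] for k in c if k not in("color",)})
    for k in ("bracket","stage","far_fence","side_fence","bar_light","short_bracket_mid","vial_mid"):
        print(k,[(round(d["conf"],2),np.round(d["bbox"]).tolist()) for d in ctrl.outline_of(c,k)[:4]])
print(ctrl.state())
E
```

```text
top {'fx': 466.07859708099636, 'fy': 466.07859708099636, 'cx': 324.87690554681865, 'cy': 246.40297804616534, 'world_to_cam': array([[-0.00819266, -0.99993357,  0.00810745,  0.08465665],
       [ 0.99031799, -0.00698978,  0.13864132, -0.5873742 ],
       [-0.13857544,  0.0091648 ,  0.99030947, -1.07209324],
       [ 0.        ,  0.        ,  0.        ,  1.        ]]), 'shot': 1}
bracket [(0.84, [203.0, 325.0, 251.0, 379.0]), (0.79, [270.0, 293.0, 323.0, 343.0]), (0.72, [220.0, 255.0, 255.0, 308.0]), (0.66, [341.0, 302.0, 393.0, 357.0])]
stage [(0.89, [332.0, 199.0, 414.0, 288.0]), (0.56, [220.0, 255.0, 255.0, 308.0])]
far_fence [(0.59, [340.0, 199.0, 400.0, 206.0])]
side_fence [(0.75, [339.0, 202.0, 346.0, 263.0])]
bar_light [(0.73, [339.0, 216.0, 405.0, 229.0])]
short_bracket_mid [(0.82, [469.0, 267.0, 497.0, 298.0])]
vial_mid [(0.6, [397.0, 247.0, 413.0, 262.0])]
side {'fx': 614.8775128157238, 'fy': 614.8775128157238, 'cx': 320.94433523690253, 'cy': 235.28617230411567, 'world_to_cam': array([[ 0.99564076, -0.09188669,  0.01600961, -0.56077955],
       [ 0.05166285,  0.68621101,  0.
[... 827 characters left out ...]
03991e-04,
        7.61126477e+01, -4.21090617e+00]), 'qvel': array([ 0.00860092, -0.03435629,  0.08196333, -0.03277367,  0.12553727,
       -0.14042435]), 'joint_torque': array([ 1.39093795e-04, -4.57404971e+01, -2.52323306e+01, -7.23853668e-05,
        3.37085658e-04, -1.73461450e-05]), 'eef_pos': array([0.17643148, 0.54726187, 0.25031864]), 'eef_rot': array([[-9.51774467e-01,  3.06798571e-01,  5.36295518e-06],
       [ 3.06798571e-01,  9.51774467e-01, -1.47342274e-06],
       [-5.55636780e-06,  2.42980844e-07, -1.00000000e+00]]), 'wrist_force': array([-1.46231   , -0.31045891, -1.10866811]), 'ft_torque': array([ 0.01995601, -0.04126695, -0.06494023]), 'gripper_width': 0.08514735155737832}
```

View pics/top1.png

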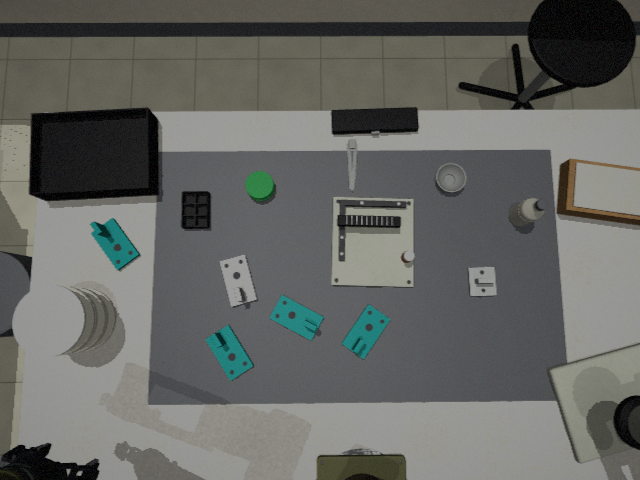

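View pics/side1.png

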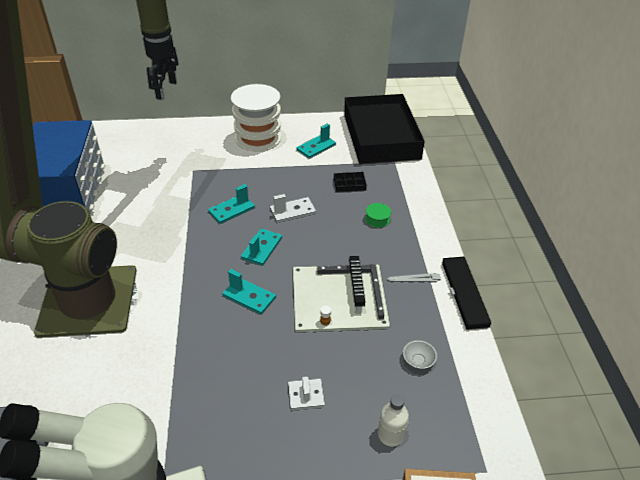

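Candidates in the top image: the grey long bracket (238,281), turquoise look-alikes at (115,243), (230,352), (297,317) and (366,331), and the short grey bracket (483,282). I choose (238,281). It is plain aluminium and long, and its web runs lengthwise near the lower end. Next I'll fit the poses and check the choice in a close crop.

```bash
cat >> h.py <<'E'
from scipy.optimize import minimize
def box(x0,x1,y0,y1,z0,z1): return np.array([[x,y,z] for x in(x0,x1) for y in(y0,y1) for z in(z0,z1)])/1000
BR=[box(-57.5,57.5,-32,32,0,12),box(-53.5,-21.5,-6,6,12,66)]
ST=[box(-110,110,-100,100,0,12)]
FE=[box(85,99,-80,84,12,28),box(-50,85,70,84,12,28)]
BAR=[box(30,55,-45,70,38,56)]
def place(B,p,z):
    c,s=np.cos(p[2]),np.sin(p[2]);R=np.array([[c,-s,0],[s,c,0],[0,0,1]])
    return B@R.T+[p[0],p[1],z]
def sil(c,boxes,p,z,S=8):
    m=np.zeros((480,640),np.uint8)
    for B in boxes:
        q=np.array([proj(c,P) for P in place(B,p,z)])
        h=cv2.convexHull((q).astype(np.float32))
        cv2.fillConvexPoly(m,np.round(h*16).astype(np.int32),255,cv2.LINE_AA,4)
    return m/255.
def fit(obs,boxes,p0,z):
    def f(q):
        p=[q[0]/100,q[1]/100,q[2]/10]; return sum(np.abs(sil(c,boxes,p,z)-m).sum()/m.sum() for c,m in obs)
    q0=np.array([p0[0]*100,p0[1]*100,p0[2]*10])
    for st in(1.,.3):
        r=minimize(f,q0,method="Nelder-Mead",options=dict(initial_simplex=np.vstack([q0]+[q0+st*e for e in np.eye(3)]),xatol=.005,fatol=1e-4));q0=r.x
    return np.array([q0[0]/100,q0[1]/100,q0[2]/10]),r.fun
def draw(im,c,boxes,p,z,k=1,off=(0,0),col=(0,0,255)):
    for B in boxes:
        q=(np.array([proj(c,P) for P in place(B,p,z)])-off)*k+k/2
        for i in range(8):
            for b in(1,2,4):
                if not i&b: cv2.line(im,tuple(int(v) for v in q[i]),tuple(int(v) for v in q[i|b]),col,1,cv2.LINE_AA)
def crop(c,x0,y0,w,h,k): return cv2.resize(cv2.cvtColor(c["color"],cv2.COLOR_RGB2BGR)[y0:y0+h,x0:x0+w],None,fx=k,fy=k,interpolation=cv2.INTER_CUBIC)
E
python3 - <<'E'
from h import *
t=ctrl.camera("top");s=ctrl.camera("side")
def pick(c,k,u,v):
    for d in ctrl.outline_of(c,k):
        b=d["bbox"]
        if b[0]<u<b[2] and b[1]<v<b[3]: return (c,d["pixels"].astype(float))
ob=[pick(t,"bracket",238,281),pick(s,"bracket",292,208)]
os_=[pick(t,"stage",373,243),pick(s,"stage",340,293)]
a=onz(t,238,281,.006);b=onz(t,241,296,.03);n=onz(t,233,260,.01)
d=n-b; p0=[a[0],a[1],np.arctan2(d[1],d[0])]
pb,e=fit(ob,BR,p0,0);print("bracket",p0,pb,e)
for o in ob: print("  single",fit([o],BR,pb,0))
a=onz(t,373,243,.006);ps,e=fit(os_,ST+FE+BAR,[a[0],a[1],0],0);print("stage",ps,e)
for o in os_: print("  single",fit([o],ST+FE+BAR,ps,0))
np.save("p.npy",[pb,ps])
x0,y0,w,h,k=210,185,215,130,3.7
im=crop(t,x0,y0,w,h,k)
draw(im,t,BR,pb,0,k,(x0,y0));draw(im,t,ST+FE+BAR,ps,0,k,(x0,y0))
cv2.imwrite("pics/crop1.png",im)
E
```

```text
bracket [np.float64(0.5093332557201552), np.float64(0.29193974655301225), np.float64(0.2693419400736095)] [0.50911812 0.29253767 0.29486282] 0.2915808358036628
  single (array([0.51200423, 0.29301587, 0.26706676]), np.float64(0.1313486951958399))
  single (array([0.50722521, 0.29082302, 0.30615337]), np.float64(0.14772652466262284))
stage [ 0.6026464  -0.03703111 -0.04360105] 0.15713814834589707
  single (array([ 0.60480468, -0.03483768, -0.03357692]), np.float64(0.061975038489057416))
  single (array([ 0.60123946, -0.03875799, -0.04252962]), np.float64(0.0860622426428605))
```

View pics/crop1.png

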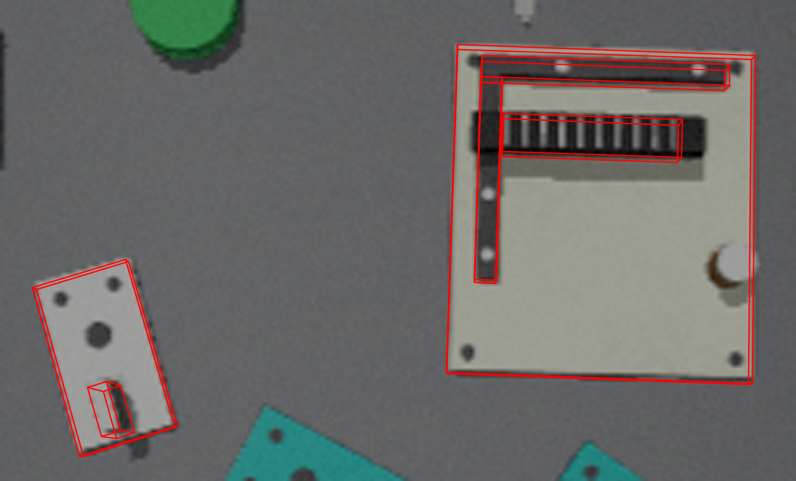

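The overlay matches the bracket and stage to about 2 mm, and the crop confirms the choice: grey, web lengthwise near the lower end at crop (110,410). Next I move above the web at about (0.473, 0.282).

Request:
{"method": "jog_arm", "body": {"commands": "-3.64 -1.61 0 0 0 0 1;-3.64 -1.61 0 0 0 0 1;-3.64 -1.61 0 0 0 0 1;-3.64 -1.61 0 0 0 0 1;-3.64 -1.61 0 0 0 0 1;-3.64 -1.61 0 0 0 0 1;-3.64 -1.61 0 0 0 0 1;-3.64 -1.61 0 0 0 0 1;-3.64 -1.61 0 0 0 0 1;-3.64 -1.61 0 0 0 0 1;0 0 0 0 0 -0.119 1;0 0 0 0 0 -0.119 1;0 0 0 0 0 -0.119 1;0 0 0 0 0 -0.119 1;0 0 0 0 0 -0.119 1;0 0 0 0 0 0 1;0 0 0 0 0 0 1", "squeeze": 60}}

```text
time: 2.52
eef_pos: [0.4735, 0.2823, 0.2503]
eef_rot: [[-0.961, -0.276, 0.0], [-0.276, 0.961, 0.0], [-0.0, 0.0, -1.0]]
wrist_force: [1.0, 0.3, -0.7]
gripper_width: 0.0858
```

Run:
```python
from h import *
pb,ps=np.load("p.npy");s=ctrl.state();print(s["eef_pos"],s["eef_rot"].round(3).tolist(),s["joint_positions"].round(1))
w=ctrl.camera("wrist")
d=ctrl.outline_of(w,"bracket");print([(x["conf"],x["bbox"]) for x in d])
im=cv2.cvtColor(w["color"],cv2.COLOR_RGB2BGR)
m=max(d,key=lambda x:x["conf"]*(x["pixels"].sum()>4000))["pixels"].astype(float)
p,e=fit([(w,m)],BR,pb,0);print("wristfit",p,e)
draw(im,w,BR,pb,0);draw(im,w,BR,p,0,col=(0,255,0));cv2.imwrite("pics/w1.png",im)
np.save("p.npy",[p,ps])
R=s["eef_rot"];web=place(np.array([[-.0375,0,.039]]),p,0)[0]
print("web",web,"tool delta cm",R.T@(web-s["eef_pos"])*100,"turn about tool z",-(p[2]+np.pi/2-np.arctan2(R[1,1],R[0,1])))
```

```text
[0.47350789 0.28234944 0.25032145] [[-0.961, -0.276, 0.0], [-0.276, 0.961, 0.0], [-0.0, 0.0, -1.0]] [ 26.4  15.7  89.1   0.   75.2 -79.6]
[(0.9, [339.0, 13.3, 430.3, 157.7]), (0.85, [133.6, 50.7, 270.4, 187.3]), (0.82, [493.6, 325.6, 555.5, 371.9]), (0.77, [0.0, 1.1, 106.6, 106.7]), (0.66, [287.4, 192.9, 351.1, 291.6])]
wristfit [ 1.05660326  0.1062368  -0.83618428] 1.0
web [1.03146703 0.13406521 0.039     ] tool delta cm [-49.52973469 -29.66220055  21.13274783] turn about tool z 1.116008998575522
```

View pics/w1.png

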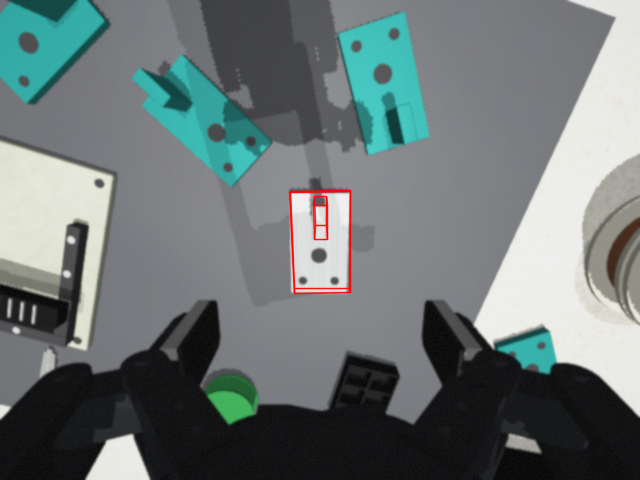

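The wrist view shows the grey bracket at (320,242), inside the red overlay. My script had fitted the turquoise one at (385,85), so I refit with the correct mask.

Run:
```python
from h import *
ps=np.load("p.npy")[1];s=ctrl.state()
w=ctrl.camera("wrist")
m=[x["pixels"] for x in ctrl.outline_of(w,"bracket") if x["bbox"][0]<320<x["bbox"][2] and x["bbox"][1]<242<x["bbox"][3]][0].astype(float)
p,e=fit([(w,m)],BR,[.509,.2925,.29],0);print("wristfit",p,e)
np.save("p.npy",[p,ps])
R=s["eef_rot"];web=place(np.array([[-.0375,0,.039]]),p,0)[0]
print("web",web,"tool delta cm",R.T@(web-s["eef_pos"])*100,"turn about tool z",-(p[2]+np.pi/2-np.arctan2(R[1,1],R[0,1])))
```

```text
wristfit [0.51013155 0.29033972 0.26505707] 0.041995415491680274
web [0.47394114 0.28051605 0.039     ] tool delta cm [ 4.05348143e-03 -1.92581892e-01  2.11304757e+01] turn about tool z 0.015491891608123032
```

Request:
{"method": "jog_arm", "body": {"commands": "0 -0.19 3.5 0 0 0.015 1;0 0 3.5 0 0 0 1;0 0 3.5 0 0 0 1;0 0 3.5 0 0 0 1;0 0 3 0 0 0 1;0 0 2 0 0 0 1;0 0 1 0 0 0 1;0 0 1 0 0 0 1;0 0 0 0 0 0 1;0 0 0 0 0 0 -1;0 0 0 0 0 0 -1;0 0 0 0 0 0 -1;0 0 0 0 0 0 -1;0 0 0 0 0 0 -1;0 0 0 0 0 0 -1;0 0 0 0 0 0 -1;0 0 0 0 0 0 -1;0 0 0 0 0 0 -1;0 0 0 0 0 0 -1;0 0 0 0 0 0 -1", "squeeze": 60}}

```text
time: 4.38
eef_pos: [0.4744, 0.2808, 0.0411]
eef_rot: [[-0.964, -0.265, 0.001], [-0.265, 0.964, 0.001], [-0.001, 0.0, -1.0]]
wrist_force: [-0.5, -0.2, 7.1]
gripper_width: 0.0113
```

Request:
{"method": "jog_arm", "body": {"commands": "0 0 -1 0 0 0 -1;0 0 -3 0 0 0 -1;0 0 -4 0 0 0 -1;0 0 -4 0 0 0 -1;0 0 -4 0 0 0 -1;0.84 -3.05 0 0 0 0 -1;0.84 -3.05 0 0 0 0 -1;0.84 -3.05 0 0 0 0 -1;0.84 -3.05 0 0 0 0 -1;0.84 -3.05 0 0 0 0 -1;0.84 -3.05 0 0 0 0 -1;0 0 0 0 0 0.08 -1;0 0 0 0 0 0.08 -1;0 0 0 0 0 0.08 -1;0 0 0 0 0 0.067 -1;0 0 0 0 0 0 -1;0 0 0 0 0 0 -1"}}

```text
time: 5.8
eef_pos: [0.4733, 0.0906, 0.2003]
eef_rot: [[-0.999, 0.037, -0.001], [0.037, 0.999, -0.0], [0.001, -0.0, -1.0]]
wrist_force: [0.1, 0.1, -2.2]
gripper_width: 0.0112
```

Run:
```python
from h import *
p,ps=np.load("p.npy");s=ctrl.state();print(s["eef_pos"],s["wrist_force"],s["gripper_width"])
w=ctrl.camera("wrist");t=ctrl.camera("top")
im=cv2.cvtColor(w["color"],cv2.COLOR_RGB2BGR)
R=s["eef_rot"];yaw=np.arctan2(R[1,1],R[0,1])-np.pi/2
d=ctrl.outline_of(w,"bracket");print([(round(x["conf"],2),np.round(x["bbox"])) for x in d])
c,sn=np.cos(yaw),np.sin(yaw);e=s["eef_pos"];g=[e[0]+.0375*c,e[1]+.0375*sn,yaw];print("held guess",g)
draw(im,w,ST+FE+BAR,ps,0);draw(im,w,BR,g,e[2]-.0395,col=(0,255,0))
cv2.imwrite("pics/w2.png",im)
k=[(n,[(round(x["conf"],2),np.round(x["bbox"]).tolist()) for x in ctrl.outline_of(w,n)[:2]]) for n in("stage","side_fence","far_fence","bar_light")];print(k)
```

```text
[0.47333298 0.09063757 0.20026596] [ 0.13503764  0.07140674 -2.20456547] 0.011199521669135548
[(0.91, array([131.,  42., 258., 202.])), (0.88, array([314.,  97., 456., 219.])), (0.78, array([510.,   0., 640., 134.]))]
held guess [np.float64(0.5108073351507275), np.float64(0.08925100208706058), np.float64(-0.03698363347267919)]
[('stage', [(0.78, [86.0, 244.0, 294.0, 411.0])]), ('side_fence', []), ('far_fence', []), ('bar_light', [(0.74, [177.0, 389.0, 204.0, 412.0])])]
```

View pics/w2.png

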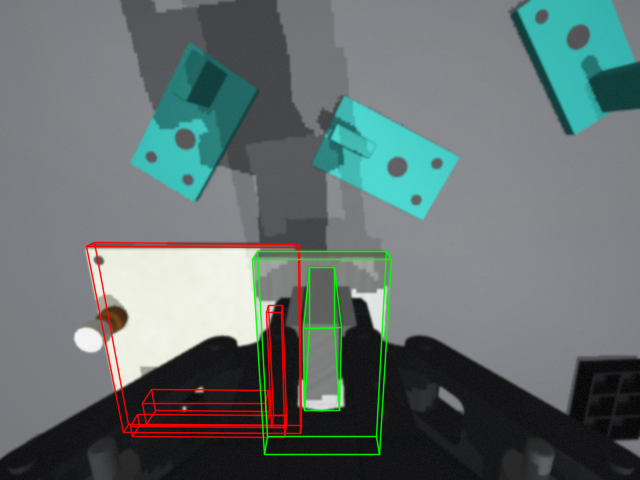

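Overlay agrees with the stage's front edge (row 244) and left edge (col 88) to about 2 px. I'll refine the stage yaw from the front edge.

Run:
```python
from h import *
p,ps=np.load("p.npy")
def edge(c,line,z,n=60,hw=6):
    # subpixel edge points along the model line's two end points (world), fit
    a,b=[proj(c,q) for q in line]; d=(b-a)/np.linalg.norm(b-a); nn=np.array([-d[1],d[0]])
    g=cv2.GaussianBlur(cv2.cvtColor(c["color"],cv2.COLOR_RGB2GRAY),(3,3),0).astype(np.float32);pts=[]
    o=np.arange(-hw,hw+.01,.25)
    for f in np.linspace(.05,.95,n):
        q=a+f*(b-a)+o[:,None]*nn
        v=cv2.remap(g,q[None,:,0].astype(np.float32),q[None,:,1].astype(np.float32),cv2.INTER_LINEAR)[0]
        dv=np.abs(np.gradient(v)); 
        if dv.max()>4:
            wgt=dv*(dv>.5*dv.max()); pts.append(onz(c,*((q*wgt[:,None]).sum(0)/wgt.sum()),z)[:2])
    pts=np.array(pts,np.float32);vx,vy,x,y=cv2.fitLine(pts,cv2.DIST_HUBER,0,.0005,.001).ravel()
    r=np.abs((pts-[x,y])@[-vy,vx]);return (x,y),np.degrees(np.arctan2(vy,vx)),np.median(r)*1e3,len(pts)
F=lambda x0,y0,x1,y1:place(np.array([[x0,y0,12],[x1,y1,12]])/1000,ps,0)
w=ctrl.camera("wrist");t=ctrl.camera("top")
c,s=np.cos(ps[2]),np.sin(ps[2])
for n,cc,l in[("w front",w,F(-110,30,-110,-98)),("w -y edge",w,F(-105,-100,0,-100)),("t front",t,F(-110,30,-110,-98)),("t -y",t,F(-100,-100,100,-100)),("t far",t,F(110,-90,110,90))]:
    (x,y),a,r,k=edge(cc,l,.012); dx,dy=x-ps[0],y-ps[1]
    print(n,"stage-frame mm",round((c*dx+s*dy)*1e3,1),round((-s*dx+c*dy)*1e3,1),"angle",round(a,2),"med res",round(r,2),k)
print("ps yaw deg",np.degrees(ps[2]))
```

```text
w front stage-frame mm -108.4 -65.5 angle 88.1 med res 0.04 60
w -y edge stage-frame mm -62.7 -101.8 angle -3.94 med res 0.45 42
t front stage-frame mm -106.0 -38.0 angle 87.74 med res 0.18 49
t -y stage-frame mm 24.3 -99.2 angle -1.97 med res 0.06 57
t far stage-frame mm 106.8 -10.4 angle 88.17 med res 0.43 60
ps yaw deg -2.498156225922858
```

Request:
{"method": "jog_arm", "body": {"commands": "-1.5 -2.37 0 0 0 -0.003 -1;-1.5 -2.37 0 0 0 0 -1;-1.5 -2.37 0 0 0 0 -1;-1.5 -2.37 0 0 0 0 -1;0 0 0 0 0 0 -1;0 0 3 0 0 0 -1;0 0 3 0 0 0 -1;0 0 3 0 0 0 -1;0 0 3 0 0 0 -1;0 0 1.5 0 0 0 -1;0 0 0.5 0 0 0 -1;0 0 0.3 0 0 0 -1;0 0 0 0 0 0 -1;0 0 0 0 0 0 -1"}}

```text
time: 7.42
eef_pos: [0.5315, -0.0062, 0.0584]
eef_rot: [[-0.999, 0.036, 0.002], [0.036, 0.999, -0.0], [-0.002, -0.0, -1.0]]
wrist_force: [-0.1, 0.7, -1.3]
gripper_width: 0.0115
```

Run:
```python
from h import *
s=ctrl.state();e=s["eef_pos"];print(e,s["wrist_force"],s["ft_torque"])
R=s["eef_rot"];yaw=np.arctan2(R[1,1],R[0,1])-np.pi/2;print(yaw)
g=[e[0]+.0375*np.cos(yaw),e[1]+.0375*np.sin(yaw),yaw]
ps=[.604,-.037,-.0337];np.save("ps.npy",ps)
sd=ctrl.camera("side");t=ctrl.camera("top")
A=crop(sd,270,200,130,145,3.9);B=crop(t,320,190,105,110,4.6)
o=lambda im,c,k,off:(draw(im,c,BR,g,e[2]-.0405,k,off,(0,255,0)),draw(im,c,ST+FE+BAR,ps,0,k,off))
#o(A,sd,3.9,(270,200))
o(B,t,4.6,(320,190))
h=min(A.shape[0],B.shape[0]);cv2.imwrite("pics/c2.png",cv2.resize(np.hstack([A[:h],B[:h]]),(800,int(h*800/(A.shape[1]+B.shape[1])))))
```

```text
[ 0.53154354 -0.00616815  0.05837083] [-0.14204598  0.66958899 -1.2873087 ] [-0.02919613  0.11503777  0.02626518]
-0.035614038262839154
```

View pics/c2.png

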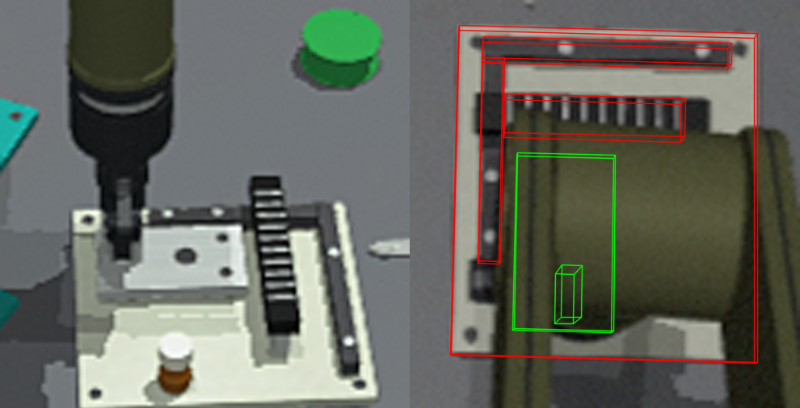

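The side crop shows the bracket level over the stage, web at the rear and nose about 10 mm short of the bar light. The vial is clear. Now lowering to touch.

Request:
{"method": "jog_arm", "body": {"commands": "0 0 0.2 0 0 0 -1;0 0 0.1 0 0 0 -1;0 0 0.1 0 0 0 -1;0 0 0.05 0 0 0 -1;0 0 0.05 0 0 0 -1;0 0 0 0 0 0 -1;0 0 0 0 0 0 -1"}}

```text
time: 8.1
eef_pos: [0.5307, -0.0062, 0.053]
eef_rot: [[-0.999, 0.036, 0.001], [0.036, 0.999, -0.0], [-0.001, -0.0, -1.0]]
wrist_force: [-1.5, 0.1, 5.8]
gripper_width: 0.0112
```

Request:
{"method": "jog_arm", "body": {"commands": "-0.3 0 0 0 0 0 -1;-0.6 0 0 0 0 0 -1;-0.7 0 0 0 0 0 -1;-0.7 0 0 0 0 0 -1;-0.7 0 0 0 0 0 -1;-0.7 0 0 0 0 0 -1;-0.7 0 0 0 0 0 -1;-0.6 0 0 0 0 0 -1;-0.4 0 0 0 0 0 -1;-0.2 0 0 0 0 0 -1;0 0 0 0 0 0 -1;0 0 0 0 0 0 -1"}}

```text
time: 9.1
eef_pos: [0.5879, -0.0083, 0.0531]
eef_rot: [[-0.999, 0.036, 0.003], [0.036, 0.999, -0.0], [-0.003, -0.0, -1.0]]
wrist_force: [-0.2, 0.2, 5.6]
gripper_width: 0.0114
```

Request:
{"method": "jog_arm", "body": {"commands": "-0.15 0 0 0 0 0 -1;-0.15 0 0 0 0 0 -1;-0.15 0 0 0 0 0 -1;-0.1 0 0 0 0 0 -1;0 0 0 0 0 0 -1;0 0 0 0 0 0 -1"}}

```text
time: 9.6
eef_pos: [0.5923, -0.0084, 0.053]
eef_rot: [[-0.999, 0.036, 0.001], [0.036, 0.999, -0.0], [-0.001, -0.0, -1.0]]
wrist_force: [-2.0, 0.4, 7.0]
gripper_width: 0.0114
```

Request:
{"method": "jog_arm", "body": {"commands": "-0.1 0 0 0 0 0 -1;0 0 0 0 0 0 -1;-0.1 0 0 0 0 0 -1;0 0 0 0 0 0 -1"}}

```text
time: 9.93
eef_pos: [0.5941, -0.0085, 0.0531]
eef_rot: [[-0.999, 0.036, 0.001], [0.036, 0.999, -0.0], [-0.001, -0.0, -1.0]]
wrist_force: [-1.8, -0.1, 7.5]
gripper_width: 0.0113
```

Request:
{"method": "jog_arm", "body": {"commands": "-0.1 0 0 0 0 0 -1;0 0 0 0 0 0 -1;0 0 0 0 0 0 -1"}}

```text
time: 10.18
eef_pos: [0.5949, -0.0085, 0.0531]
eef_rot: [[-0.999, 0.036, 0.0], [0.036, 0.999, -0.0], [-0.0, -0.0, -1.0]]
wrist_force: [-2.0, -0.7, 8.1]
gripper_width: 0.0115
```

Request:
{"method": "jog_arm", "body": {"commands": "-0.1 0 0 0 0 0 -1;0 0 0 0 0 0 -1;0 0 0 0 0 0 -1"}}

```text
time: 10.43
eef_pos: [0.5949, -0.0085, 0.0531]
eef_rot: [[-0.999, 0.036, -0.001], [0.036, 0.999, -0.0], [0.001, -0.0, -1.0]]
wrist_force: [-5.0, 0.2, 9.6]
gripper_width: 0.0115
```

Nose contact with the far fence shows at x = 0.595, close to the predicted value. Now sliding left, with about 10 mm expected.

Request:
{"method": "jog_arm", "body": {"commands": "0 0.2 0 0 0 0 -1;0 0.2 0 0 0 0 -1;0 0.2 0 0 0 0 -1;0 0.1 0 0 0 0 -1;0 0 0 0 0 0 -1;0 0 0 0 0 0 -1"}}

```text
time: 10.93
eef_pos: [0.5951, -0.0021, 0.053]
eef_rot: [[-0.999, 0.036, -0.001], [0.036, 0.999, -0.001], [0.001, -0.001, -1.0]]
wrist_force: [-5.4, -1.8, 9.1]
gripper_width: 0.0114
```

Request:
{"method": "jog_arm", "body": {"commands": "0 0.1 0 0 0 0 -1;0 0 0 0 0 0 -1;0 0.1 0 0 0 0 -1;0 0 0 0 0 0 -1;0 0 0 0 0 0 -1"}}

```text
time: 11.35
eef_pos: [0.5951, -0.0003, 0.0531]
eef_rot: [[-0.999, 0.036, -0.002], [0.036, 0.999, -0.001], [0.001, -0.001, -1.0]]
wrist_force: [-4.6, -3.3, 9.7]
gripper_width: 0.0113
```

Request:
{"method": "jog_arm", "body": {"commands": "0 0.1 0 0 0 0 -1;0 0 0 0 0 0 -1;0 0 0 0 0 0 -1"}}

```text
time: 11.6
eef_pos: [0.5951, -0.0002, 0.0531]
eef_rot: [[-0.999, 0.035, -0.002], [0.035, 0.999, -0.003], [0.001, -0.003, -1.0]]
wrist_force: [-4.8, -5.8, 9.3]
gripper_width: 0.0116
```

Run:
```python
from h import *
s=ctrl.state();R=s["eef_rot"];print(s["eef_pos"],s["wrist_force"],s["ft_torque"],np.degrees(np.arctan2(R[1,1],R[0,1]))-90)
```

```text
[ 5.95108668e-01 -2.20793670e-04  5.31027109e-02] [-4.82787729 -5.76580531  9.33654514] [-8.08714926e-01  4.89800569e-01  7.40318447e-04] -2.0072072494340034
```

Request:
{"method": "jog_arm", "body": {"commands": "0 0 0.1 0 0 0 -1;-0.1 0.1 0 0 0 0 -1;0 0 0 0 0 0 -1;-0.1 0.1 0 0 0 0 -1;0 0 0 0 0 0 -1;0 0 0 0 0 0 -1;0 0 0 0 0 0 -1"}}

```text
time: 12.18
eef_pos: [0.5952, -0.0001, 0.0532]
eef_rot: [[-0.999, 0.034, -0.005], [0.034, 0.999, -0.005], [0.004, -0.005, -1.0]]
wrist_force: [-12.3, -11.7, 20.8]
gripper_width: 0.0114
```

Run:
```python
from h import *
s=ctrl.state();R=s["eef_rot"];e=s["eef_pos"];print(R.round(4).tolist(),e,s["wrist_force"],s["ft_torque"],np.degrees(np.arctan2(R[1,1],R[0,1]))-90)
sd=ctrl.camera("side");t=ctrl.camera("top");w=ctrl.camera("wrist")
A=crop(sd,300,225,95,105,4.2);B=crop(t,325,190,95,105,4.2)
cv2.imwrite("pics/c3.png",np.hstack([A,B]));save(w,"w3.png")
```

```text
[[-0.9994, 0.0344, -0.0047], [0.0344, 0.9994, -0.0053], [0.0045, -0.0055, -1.0]] [ 5.95189716e-01 -1.11846973e-04  5.31542299e-02] [-12.30552713 -11.67136156  20.76679781] [-1.67442812  1.11651755 -0.03957571] -1.9689492431822089
```

View pics/c3.png

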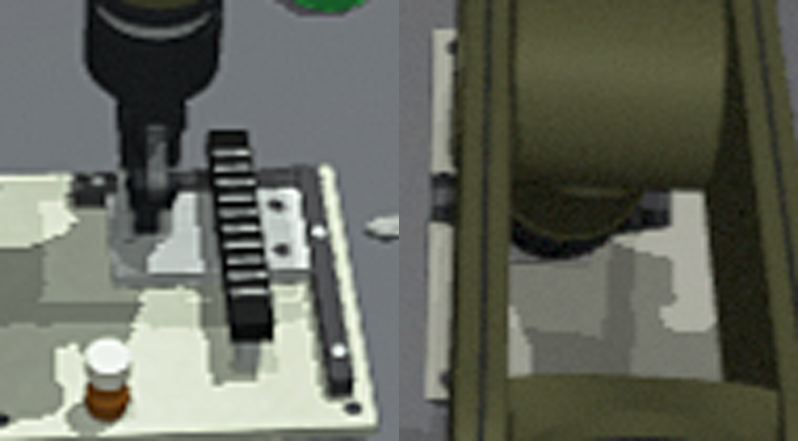

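View pics/w3.png

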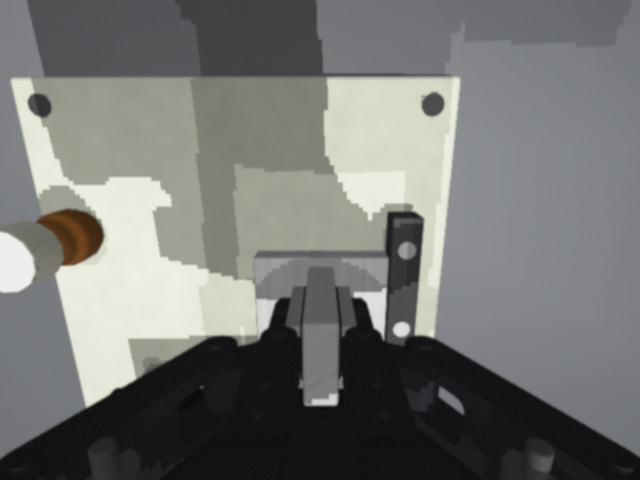

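The bracket's nose is under the bar at the far fence (side crop 308,230) and its left edge touches the side fence (wrist col 388). The push leans the tool by 0.3°, which could lift the plate slightly, so I'll straighten it.

Request:
{"method": "jog_arm", "body": {"commands": "0 0 0 -0.006 -0.006 0 -1;0 0 0 0 0 0 -1;0 0 0 0 0 0 -1;0 0 0 0 0 0 -1"}}

```text
time: 12.67
eef_pos: [0.5952, -0.0002, 0.053]
eef_rot: [[-0.999, 0.034, 0.001], [0.034, 0.999, 0.0], [-0.001, 0.0, -1.0]]
wrist_force: [-10.1, -12.4, 20.4]
gripper_width: 0.0112
```

```bash
cat > st.py <<'E'
from h import *
s=ctrl.state();R=s["eef_rot"];e=s["eef_pos"];print(R[:,2].round(4),e.round(5),s["wrist_force"],s["ft_torque"],np.degrees(np.arctan2(R[1,1],R[0,1]))-90)
E
python3 st.py
```

```text
[ 1.3e-03  3.0e-04 -1.0e+00] [ 5.9518e-01 -2.1000e-04  5.3020e-02] [-10.09666843 -12.41446022  20.37782571] [-1.84704848  1.60893533 -0.0397719 ] -1.963082251003101
```

Request:
{"method": "jog_arm", "body": {"commands": "0 0 0 0 0 -0.006 -1;0 0 0 0 0 0 -1;0 0 0 0 0 0 -1;0 0 0 0 0 0 -1"}}

```text
time: 13.0
eef_pos: [0.5952, -0.0002, 0.053]
eef_rot: [[-1.0, 0.029, 0.001], [0.029, 1.0, 0.0], [-0.001, 0.001, -1.0]]
wrist_force: [-10.0, -12.6, 20.4]
gripper_width: 0.0112
```

```bash
python3 st.py
```

```text
[ 1.2e-03  5.0e-04 -1.0e+00] [ 5.9517e-01 -2.3000e-04  5.3010e-02] [ -9.96614796 -12.63948571  20.3853593 ] [-1.94055927  1.63635729 -0.28579052] -1.671965788127693
```

Request:
{"method": "jog_arm", "body": {"commands": "0 0 0 0 0 0.003 -1;0 0 0 0 0 0 -1;0 0 0 0 0 0 -1;0 0 0 0 0 0 -1"}}

```text
time: 13.33
eef_pos: [0.5952, -0.0002, 0.053]
eef_rot: [[-0.999, 0.032, 0.001], [0.032, 0.999, 0.0], [-0.001, 0.0, -1.0]]
wrist_force: [-10.8, -11.8, 19.9]
gripper_width: 0.0111
```

```bash
python3 st.py
python3 - <<'E'
from h import *
w=ctrl.camera("wrist");g=cv2.GaussianBlur(cv2.cvtColor(w["color"],cv2.COLOR_RGB2GRAY),(3,3),0).astype(float)
def hedge(c0,c1,r0,r1,z):
    P=[]
    for u in range(c0,c1):
        d=np.abs(np.gradient(g[r0:r1,u]));d*=d>.5*d.max();P.append(onz(w,u,r0+(d*np.arange(r1-r0)).sum()/d.sum(),z)[:2])
    P=np.array(P,np.float32);vx,vy,x,y=cv2.fitLine(P,cv2.DIST_HUBER,0,.0005,.001).ravel()
    return np.degrees(np.arctan2(vy,vx))%180,(x,y),np.median(np.abs((P-[x,y])@[-vy,vx]))*1e3
def vedge(r0,r1,c0,c1,z):
    P=[]
    for v in range(r0,r1):
        d=np.abs(np.gradient(g[v,c0:c1]));d*=d>.5*d.max();P.append(onz(w,c0+(d*np.arange(c1-c0)).sum()/d.sum(),v,z)[:2])
    P=np.array(P,np.float32);vx,vy,x,y=cv2.fitLine(P,cv2.DIST_HUBER,0,.0005,.001).ravel()
    return np.degrees(np.arctan2(vy,vx)),(x,y),np.median(np.abs((P-[x,y])@[-vy,vx]))*1e3
print("stage front",hedge(40,440,70,84,.012))
print("plate rear",hedge(265,380,246,260,.024))
print("plate -y edge",vedge(265,335,248,264,.024))
im=cv2.resize(cv2.cvtColor(w["color"],cv2.COLOR_RGB2BGR)[190:350,235:445],None,fx=3.7,fy=3.7,interpolation=cv2.INTER_CUBIC);cv2.imwrite("pics/w4.png",im)
E
```

```text
[ 1.3e-03  4.0e-04 -1.0e+00] [ 5.9519e-01 -2.1000e-04  5.3030e-02] [-10.83834811 -11.80842381  19.93803835] [-1.83314776  1.58550654 -0.1660148 ] -1.8215879403901596
stage front (np.float32(87.99533), (np.float32(0.49434334), np.float32(-0.032627907)), np.float32(0.078159764))
plate rear (np.float32(87.242714), (np.float32(0.57260156), np.float32(0.002892197)), np.float32(0.9407079))
plate -y edge (np.float32(-2.001688), (np.float32(0.5973525), np.float32(-0.032598794)), np.float32(0.1264812))
```

View pics/w4.png

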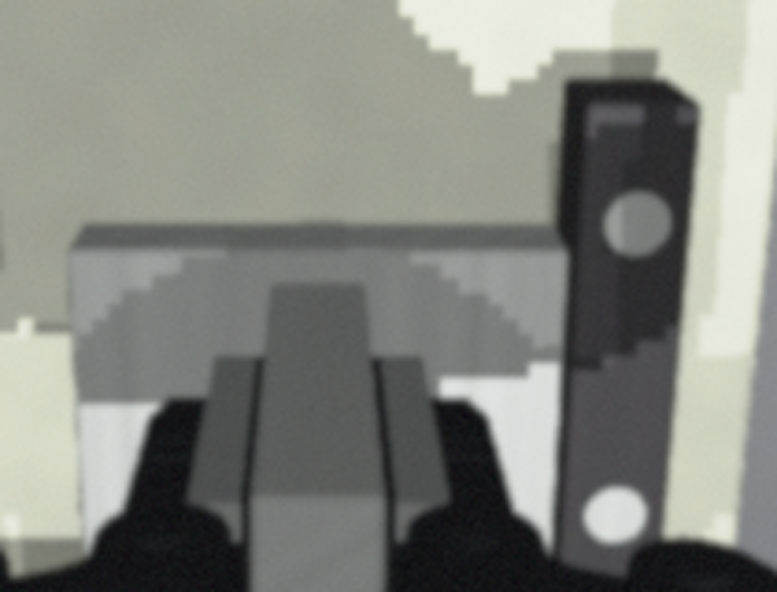

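The crop shows the plate's left edge against the side fence with no gap. The plate's side edge measures -2.00° and the stage -2.00°, so it is flush. Handing in.

```bash
python3 -c "
from plant import ctrl
print(ctrl.hand_in());s=ctrl.state();print(s['wrist_force'],s['eef_pos'],s['gripper_width'])"
```

```text
the job is handed in; nothing more can be done
None
the job is handed in; nothing more can be done
```

The longer aluminium bracket is in the fence corner, still gripped and pressed against both fences, and the job is handed in. I gripped it by its web, set it on the stage and slid it nose first under the bar light. I then pressed it against the far fence and the side fence. The clock was at about 13.3 s when I last checked.

**Last checks**
- **Push:** about 11 N into the far fence, 12 N into the side fence and 20 N down onto the stage, with the grip set to 60 N.
- **Flush:** the plate's side edge and the stage both measured -2.00°. The last wrist crop shows no gap along the side fence. The nose at the far fence shows only in an earlier side view.
- **Yaw test:** turning the gripper slightly raised the yaw moment, while the measured grip position shifted only about 0.02 mm. That fits a bracket seated on both fences.

**Checks that failed or disagreed**
- An early wrist fit locked onto a turquoise look-alike. I redid it on the right bracket before moving.
- The plate's rear-edge fit was noisy (about 0.9 mm scatter, 0.75° off the stage's front edge), so I did not use it.
- The side fence was reached about 1.5 mm earlier than estimated.
- The state could not be read after hand-in, so I have no reading from the final second.

I moved nothing else on purpose. The vial was still standing in the later views, and I did not recheck the other items.

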